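# Turn the jar carousel to the filling nozzle

### The job

The filler is ready for its next jar: with a fingertip, push on the spokes of the star handle to turn the carousel steadily, without spinning it, until the one empty jar without a lid stands straight under the filling nozzle, then take the finger away. Turn it by the handle only: do not touch, grip or lift the jars, and leave the loose things on the table where they are.

Things in the scene. Friction and masses are not known exactly. Their poses are not given: they have to be found in the camera images.
- carousel (a joint): turning of the carousel about its upright axis, rad from where it stood at the start (reads 0 then), growing anticlockwise seen from above; it turns either way, more than a full turn. Turned steadily it stays under 2 rad/s. A friction brake of about 0.3 N m holds it wherever it is left (some 5 N at 60 mm from the axis turns it); it hardly coasts and has no click stops
- star: star handle: hub and three spokes on the carousel, turning with it; origin on the axis, 34 mm above the table
- dial: the carousel's jar plate, turning with the handle: white plastic plate 356 mm across, top 44 mm above the table, on a low base, with six steel ring nests (78 mm across, 10 mm high, centres 130 mm from the axis, 60 degrees apart); five hold jars, the one nearest the nozzle is empty at the start. Origin: on the axis, under the plate, 34 mm above the table. Not to be touched: turn it by the handle
- star_hub (a point): centre of the star handle, on the carousel's axis at the height of the spokes (180 mm above the table); the steel hub is 44 mm across and its top 201 mm above the table. The bare hub column below it is 28 mm across
- spoke1_ball (a point): first of three spokes of the star handle, 120 degrees apart: level steel rod 14 mm thick from the hub, a black ball of 26 mm on its end; the point is the ball's centre, 85 mm from the axis, 180 mm above the table. The rod is bare from 25 to 70 mm from the axis. Each spoke lies over a gap between two nests, its underside 34 mm above the jar lids
- spoke2_ball (a point): second spoke of the star handle, like the first
- spoke3_ball (a point): third spoke of the star handle, like the first
- nozzle_tip (a point): centre of the lower end of the filling nozzle, a fixed upright steel tube 22 mm across, 130 mm from the carousel's axis, ending 160 mm above the table. A pipe 26 mm thick runs outward from its top, 275 mm up, to a post 255 mm from the axis and a steel hopper 188 mm across (310 to 480 mm up). The spokes pass inside the nozzle with about 20 mm to spare
- open_jar_mouth (a point): the empty jar: clear glass, round, without a lid, 68 mm across, 92 mm high, mouth 58 mm wide; the point is the centre of its mouth, 136 mm above the table. It stands loose in a nest and rides with the carousel
- open_jar: the same empty jar; its origin is the centre of its underside
- jar1_mid (a point): a filled jar with a brass-coloured metal lid, 68 mm across, its top 139 mm above the table, loose in a nest of the carousel; the point is on its axis 89 mm above the table
- jar1: the same filled jar; its origin is the centre of its underside
- jar2_mid (a point): a filled jar with a brass-coloured metal lid, 68 mm across, its top 139 mm above the table, loose in a nest of the carousel; the point is on its axis 89 mm above the table
- jar2: the same filled jar; its origin is the centre of its underside
- jar3_mid (a point): a filled jar with a brass-coloured metal lid, 68 mm across, its top 139 mm above the table, loose in a nest of the carousel; the point is on its axis 89 mm above the table
- jar3: the same filled jar; its origin is the centre of its underside
- jar4_mid (a point): a filled jar with a brass-coloured metal lid, 68 mm across, its top 139 mm above the table, loose in a nest of the carousel; the point is on its axis 89 mm above the table
- jar4: the same filled jar; its origin is the centre of its underside
- spare_jar: filled jar with lid and paper label, 69 mm across, 95 mm high, standing loose on the table to the left; origin at the centre of its underside; to be left alone
- lid_stack: stack of four jar lids, 67 mm across, 61 mm high, on the table to the left; origin at the centre of its underside; to be left alone
- spatula: spatula 240 mm long lying on the table to the right; origin under its middle; to be left alone

How it is judged (in metres and radians):
On the way:
1. a finger pushes on the star handle and the carousel turns (contact force between the fingers and star above 0.5 N and (velocity of joint carousel above 0.05 rad/s or velocity of joint carousel below -0.05 rad/s)), for 0.1 s.
At the end, for the whole second after the job is handed in: The centre of the open jar's mouth is within 12 mm, horizontally, of the nozzle's axis; the carousel is at rest (under 0.03 rad/s) and all five jars stand upright in their nests (tilt under 0.1 rad, height within 6 mm) (horizontal distance between open_jar_mouth and nozzle_tip below 0.012 m and velocity of joint carousel between -0.03 and 0.03 rad/s and angle between each of jar1_mid, jar2_mid, jar3_mid, jar4_mid, open_jar_mouth's own z axis and vertical below 0.1 rad and height (world z) of jar1_mid between 0.083 and 0.095 m and height (world z) of jar2_mid between 0.083 and 0.095 m and height (world z) of jar3_mid between 0.083 and 0.095 m and height (world z) of jar4_mid between 0.083 and 0.095 m and height (world z) of open_jar_mouth between 0.13 and 0.142 m); the robot touches nothing.
It fails at once if a jar on the carousel is touched by the robot (over 1 N) (contact force between any of the fingers, the arm and jar1 above 1 N or contact force between any of the fingers, the arm and jar2 above 1 N or contact force between any of the fingers, the arm and jar3 above 1 N or contact force between any of the fingers, the arm and jar4 above 1 N or contact force between any of the fingers, the arm and open_jar above 1 N).
It fails at once if the jar plate is pushed by the robot (over 2 N) in place of the handle (contact force between any of the fingers, the arm and dial above 2 N).
It fails at once if a jar is lifted more than 15 mm or tipped more than 0.3 rad (height (world z) of any of jar1_mid, jar2_mid, jar3_mid, jar4_mid above 0.104 m or angle between any of jar1_mid, jar2_mid, jar3_mid, jar4_mid, open_jar_mouth's own z axis and vertical above 0.3 rad or height (world z) of open_jar_mouth above 0.151 m).
It fails at once if the carousel is spun faster than 2.5 rad/s (velocity of joint carousel above 2.5 rad/s or velocity of joint carousel below -2.5 rad/s).
It fails at once if a loose thing on the table is moved more than 20 mm (distance of any of spare_jar, lid_stack, spatula from where it was at the start of the episode above 0.02 m).
It also fails if it takes over 61 s, if anything falls off the work surface, if the arm or the gripper's body presses on something with over 40 N, if the wrist force passes 120 N, or if a joint passes its speed limit or range.

### The arm

A 6-joint arm with a two-finger parallel gripper is mounted at the origin on the work surface. World frame = base frame: x ahead of the robot, y to its left, z up, the work surface at z = 0. Lengths are in m, angles in degrees, forces in N, time in s.
With the tool pointing down it reaches from about 0.25 to 0.8 m from the base axis. Payload 3.9 kg.
Tool frame: the origin (TCP) lies midway between the tips of the shut fingers; the grasp point (between the pads) lies 19 mm behind it; z points along the fingers, y is the direction in which the jaws open and shut (so a half turn about z gives the same grasp; the last joint's range is limited). The gripper opens to 85 mm and grips with 20 to 120 N. Pads are 22 mm wide; open, the fingers measure 114 mm over their backs; the gripper's body (76 mm by 85 mm) begins 54 mm behind the grasp point. The pads swing forward as they close: fully open they stand 13 mm farther back than shut.
Start: joints at [-65.088, 14.897, -7.913, 67.191, 0, 90], TCP at [0.221, -0.476, 0.231] pointing down, gripper open.
Joint ranges: [-159.42, 159.42], [-47.68, 98.78], [-73.54, 78.23], [-108.79, 121.32], [-90, 84.71], [-180, 180]. Speed limits (degrees/s): [147.25, 147.25, 180, 180, 180, 180].

### API

Orientations are given as a 3x3 rotation matrix whose columns are the frame's x, y, z axes.
In Python, from cell import manip gives the robot as it stands.
- The arm moves only by the shell command python3 -m creep 'ROWS' [FORCE]. ROWS is text: rows parted by semicolons, each of 5 numbers parted by spaces: the shift along the tool's x, y, z in mm, then the turn about the tool's z in rad, then the gripper's target within -1 to 1 (fully open at 1, half-way at 0, shut at -1). A call has 1 to 5 rows; each row shifts and turns the commanded pose from where the row before left it, along the tool's axes as they then stand; what a row does not reach is not made up. A row lasts 1/8 s, in which the tool goes at most 62.5 mm and 10.7 degrees, less where a joint would pass 70% of its speed; a pose out of reach is approached as far as the arm can. A call is refused whole if a number of a shift passes 62.5 or a number of a turn 0.188, either way. A call with a gripper value outside its range is refused whole. The fingers move at their own pace and stop on an object; FORCE is the grip in N (left out, the last holds). Time passes only in rows, so rows that do not move let the fingers close. It gives the time, the measured TCP pose, the force and the opening at its end, in the units of the state.
- manip.get_obs(): the state, without advancing time (a new reading comes with each control period).
- manip.capture(name): name is "side" or "top"; returns the picture (384x512x3 uint8, red, green, blue); there is no depth.
- manip.camera_params(name): a dict with "camera_matrix" (3x3 intrinsics, pixels), "k1" (the pictures are not rectified: a ray, as slopes to the right and down, at radius r is drawn at 1 + k1 r^2 times it, then the intrinsics apply), "rvec" (rotation vector, rad) and "tvec" (3), from world to camera coordinates, as OpenCV has them. Camera axes: x right, y down, z forward; pixel columns grow to the right and rows downward; lengths in m; the calibration is good to about 2 mm. A picture is of the moment at which its call begins. camera_params takes no time and is no camera call.
- manip.sign_off(): hands the job in, once; it reports no verdict.
The state is a dict: "t": time; "qpos": joint angles; "dq": joint speeds; "effort": joint torques, N m; "tool_pos": TCP position; "tcp_rot": TCP orientation; "contact_force": force on the tool from outside, world axes, zero at the start; "wrist_torque": the same for the moment, N m; "finger_gap": finger opening in m.
Only numpy, scipy, OpenCV 4.12 (cv2) and the standard library are available. Lean on these libraries where they do the work, as an engineer would, in place of code of your own. Each camera call takes 0.05 s, during which the arm holds its last target.

## Working session

There is one attempt and no reset: what is moved stays moved. The work goes in short steps, Python scripts to look and compute and a shell command to move; the robot and the scene stay as the last step left them, time stands still between calls to the robot, and variables do not carry over. Pictures are saved under pics/ and viewed, and the job is handed in when it is done.

```bash
mkdir -p pics; cat > h.py <<'E'
import numpy as np,cv2
from cell import manip
def P(n):
    p=manip.camera_params(n);R=cv2.Rodrigues(np.array(p['rvec'],float))[0];return np.array(p['camera_matrix'],float),p['k1'],R,np.array(p['tvec'],float).ravel()
def proj(n,X):
    K,k,R,t=P(n);c=np.atleast_2d(X)@R.T+t;s=c[:,:2]/c[:,2:];s=s*(1+k*(s**2).sum(1,keepdims=True));return s@K[:2,:2].T+K[:2,2]
def unproj(n,uv,z):
    K,k,R,t=P(n);d=cv2.undistortPoints(np.array(uv,float).reshape(-1,1,2),K,np.array([k,0,0,0.])).reshape(-1,2)
    r=np.c_[d,np.ones(len(d))]@R;C=-R.T@t;return C+r*((z-C[2])/r[:,2])[:,None]
def snap(n,f,box=None,s=1):
    im=manip.capture(n)
    if box: im=im[box[1]:box[3],box[0]:box[2]]
    im=cv2.resize(im,None,fx=s,fy=s,interpolation=cv2.INTER_CUBIC);cv2.imwrite('pics/'+f,im[:,:,::-1]);
E
python3 - <<'E'
from h import *
snap('top','t0.png',s=1.5);snap('side','s0.png',s=1.5)
for n in('top','side'):
    K,k,R,t=P(n);print(n,-R.T@t,K,k)
o=manip.get_obs();print(o['t'],o['tool_pos'],o['tcp_rot'],o['contact_force'],o['finger_gap'])
E
```

```text
top [0.34556171 0.01909841 1.55546143] [[462.84350779   0.         254.04442027]
 [  0.         462.84350779 194.75458548]
 [  0.           0.           1.        ]] 0.01997071212704704
side [-0.02103136  0.58072558  0.89893147] [[367.04402581   0.         254.35572325]
 [  0.         367.04402581 188.37771752]
 [  0.           0.           1.        ]] -0.03805021952958806
0.1 [ 0.22087051 -0.47560254  0.23054949] [[ 9.06981568e-01  4.21169660e-01 -7.43993720e-04]
 [ 4.21170317e-01 -9.06980154e-01  1.60115069e-03]
 [-4.31446213e-07 -1.76556224e-03 -9.99998441e-01]] [-0.30430557 -0.5909564  -0.07100201] 0.08547799236215124
```

View pics/t0.png

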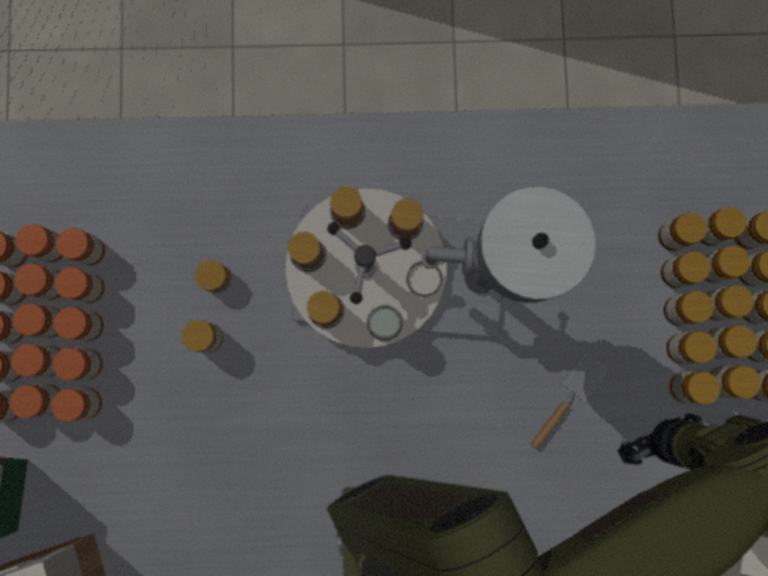

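View pics/s0.png

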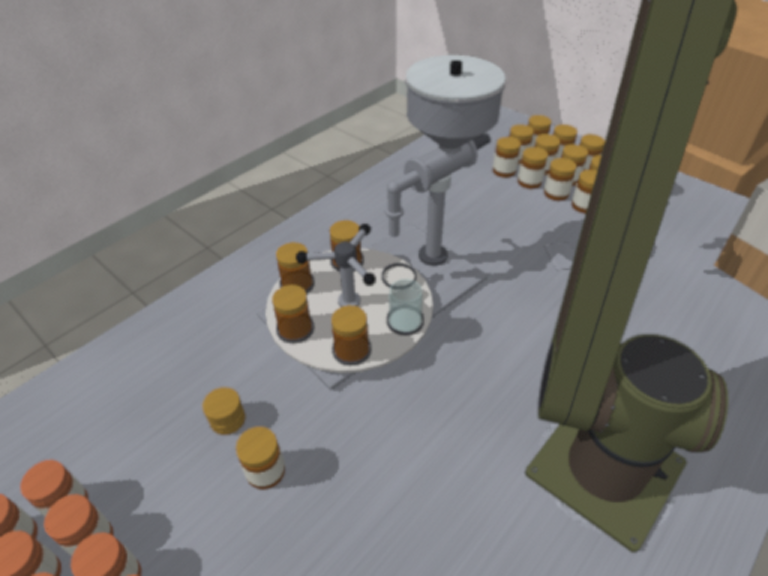

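The top picture shows the hub near (365,257), spoke balls near (334,228), (405,243) and (356,297), and the open jar near (385,322). The nozzle pipe comes in from the right and ends near (430,255), over the empty nest at (424,279). I'll enlarge it for exact positions.

```bash
python3 - <<'E'
from h import *
snap('top','t1.png',(180,115,330,240),5)
snap('side','s1.png',(165,110,325,250),5)
E
```

```text
(no output)
```

View pics/t1.png

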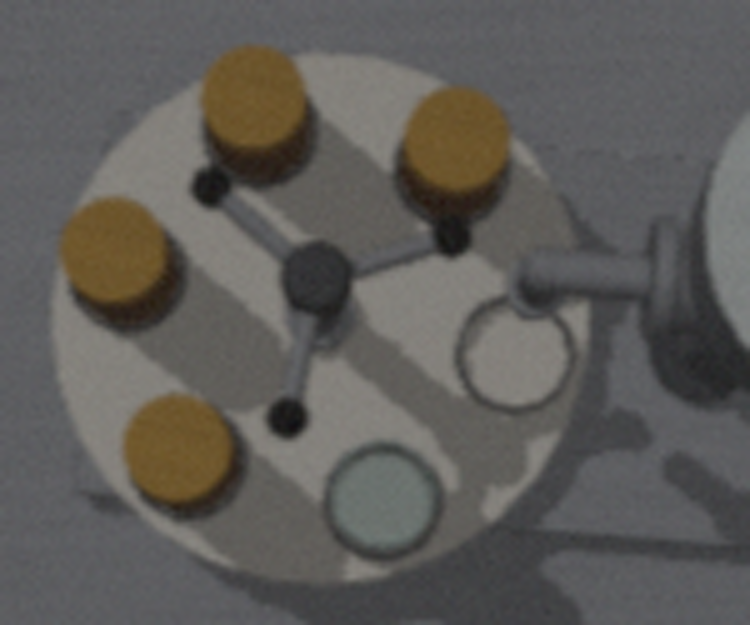

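View pics/s1.png

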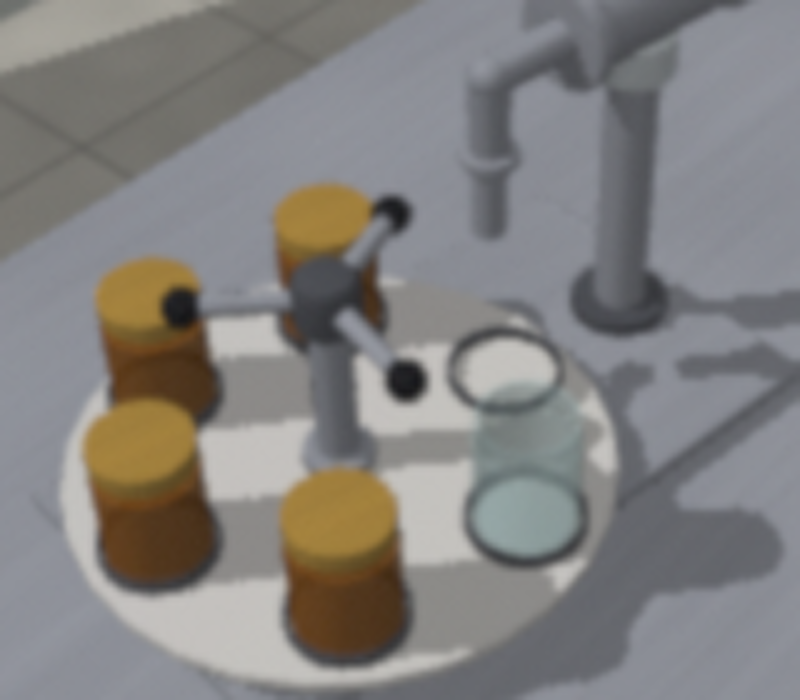

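```bash
cat > m.py <<'E'
from h import *
T=lambda a:(np.array(a,float)+.5)/5-.5+[180,115]
S=lambda a:(np.array(a,float)+.5)/5-.5+[165,110]
B=unproj('top',T([(212,186),(452,236),(287,418)]),.18)
print('balls top',B.round(4)); print('c',B.mean(0).round(4))
B2=unproj('side',S([(390,213),(180,306),(406,380)]),.18);print('balls side',B2.round(4),B2.mean(0).round(4))
print('hub',unproj('top',T([(317,274)]),.201).round(4))
L=unproj('top',T([(254,95),(457,139),(114,250),(178,448)]),.139);print('lids',L.round(4))
print('nest',unproj('top',T([(515,353)]),.05).round(4))
print('openmouth/base', unproj('top',T([(383,500)]),.09).round(4))
print('noz side tip',unproj('side',S([(489,230)]),.16).round(4))
print('nozzle top',unproj('top',T([(530,285)]),.22).round(4))
c=B.mean(0)
for nm,A in(('ball',B),('lid',L)):
    d=A-c;print(nm,np.degrees(np.arctan2(d[:,1],d[:,0])).round(1),np.hypot(d[:,0],d[:,1]).round(4))
E
python3 m.py
```

```text
balls top [[ 0.6394  0.1001  0.18  ]
 [ 0.6052 -0.0441  0.18  ]
 [ 0.4972  0.0577  0.18  ]]
c [0.5806 0.0379 0.18  ]
balls side [[ 0.608  -0.0419  0.18  ]
 [ 0.6417  0.1016  0.18  ]
 [ 0.4995  0.0593  0.18  ]] [0.583  0.0397 0.18  ]
hub [[0.5803 0.0375 0.201 ]]
lids [[ 0.7054  0.0752  0.139 ]
 [ 0.6744 -0.0509  0.139 ]
 [ 0.6092  0.1639  0.139 ]
 [ 0.4848  0.1262  0.139 ]]
nest [[ 0.5508 -0.0892  0.05  ]]
openmouth/base [[4.533e-01 4.000e-04 9.000e-02]]
noz side tip [[ 0.567 -0.088  0.16 ]]
nozzle top [[ 0.5675 -0.0871  0.22  ]]
ball [ 46.6 -73.3 166.6] [0.0856 0.0856 0.0857]
lid [ 16.7 -43.4  77.2 137.3] [0.1303 0.1291 0.1292 0.1303]
```

```bash
python3 -m creep '0 0 -55 0 -1;0 0 -55 0 -1;36 -42 0 0 -1;36 -42 0 0 -1;36 -42 0 0 -1' && python3 -m creep '36 -42 0 0 -1;36 -42 0 0 -1;36 -42 0 0 -1;36 -42 0 0 -1;36 -42 0 0 -1'; python3 -m creep '36 -42 0 0 -1;36 -42 0 0 -1;0 0 0 0 -1'; python3 - <<'E'
from h import *
o=manip.get_obs();print(o['t'],o['tool_pos'],o['qpos'],o['tcp_rot'],o['contact_force'],o['finger_gap'])
S=lambda a:(np.array(a,float)+.5)/5-.5+[165,110]
print('post',unproj('side',S([(619,303)]),.01))
E
```

```text
t: 0.82
tool_pos: [0.2662, -0.3149, 0.3413]
tcp_rot: [[0.907, 0.42, 0.001], [0.42, -0.907, 0.0], [0.0, 0.0, -1.0]]
contact_force: [1.0, -0.2, 0.2]
finger_gap: 0.0002
t: 1.45
tool_pos: [0.3409, -0.0484, 0.3414]
tcp_rot: [[0.907, 0.421, 0.001], [0.421, -0.907, -0.0], [0.001, 0.001, -1.0]]
contact_force: [0.6, -0.3, -0.2]
finger_gap: -0.0004
t: 1.82
tool_pos: [0.3712, 0.0596, 0.3409]
tcp_rot: [[0.904, 0.428, -0.0], [0.428, -0.904, 0.001], [0.0, -0.001, -1.0]]
contact_force: [0.5, -0.0, -0.3]
finger_gap: -0.0002
1.825 [0.37124335 0.0596242  0.34094877] [ 9.09243900e+00 -1.46886884e+00 -1.08285372e+01  8.06482972e+01
  3.72397983e-02  1.63745210e+02] [[ 9.03729999e-01  4.28102828e-01 -2.39988485e-04]
 [ 4.28102892e-01 -9.03729788e-01  6.19820453e-04]
 [ 4.84621456e-05 -6.62890102e-04 -9.99999779e-01]] [ 0.53346298 -0.04515825 -0.33313105] -0.00022852973382826364
post [[ 0.56135776 -0.22376688  0.01      ]]
```

```bash
python3 -m creep '41 12.5 0 0 -1;41 12.5 0 0 -1;41 12.5 0 0 -1;41 12.5 0 0 -1;0 0 0 0 -1'; python3 -m creep '0 0 50 0 -1;0 0 45 0 -1;0 0 0 0 -1'; python3 - <<'E'
from h import *
snap('side','s2.png',s=1.5);snap('top','t2.png',s=1.5)
E
```

```text
t: 2.45
tool_pos: [0.5427, 0.079, 0.3395]
tcp_rot: [[0.908, 0.42, -0.002], [0.42, -0.908, -0.001], [-0.002, -0.0, -1.0]]
contact_force: [-0.2, 0.9, -0.1]
finger_gap: -0.0
t: 2.82
tool_pos: [0.5361, 0.0785, 0.2431]
tcp_rot: [[0.907, 0.42, -0.009], [0.42, -0.907, -0.002], [-0.009, -0.002, -1.0]]
contact_force: [-0.4, -0.2, -0.4]
finger_gap: 0.0001
```

View pics/s2.png

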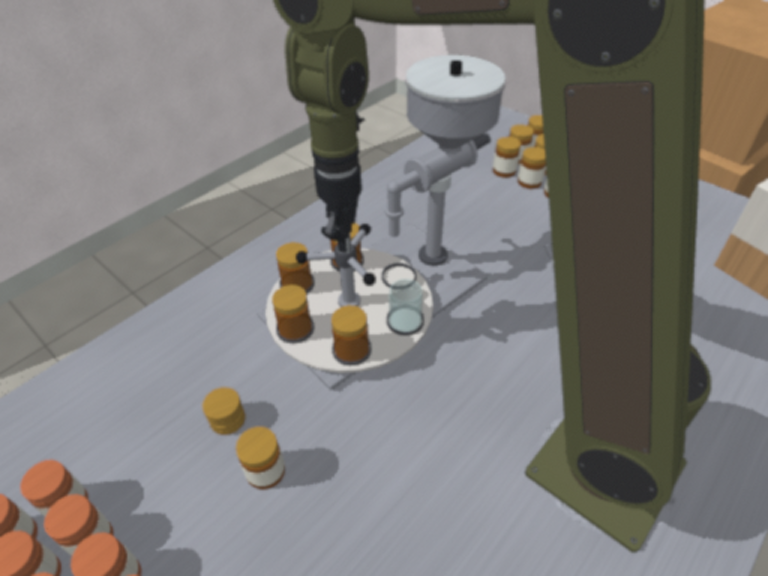

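View pics/t2.png

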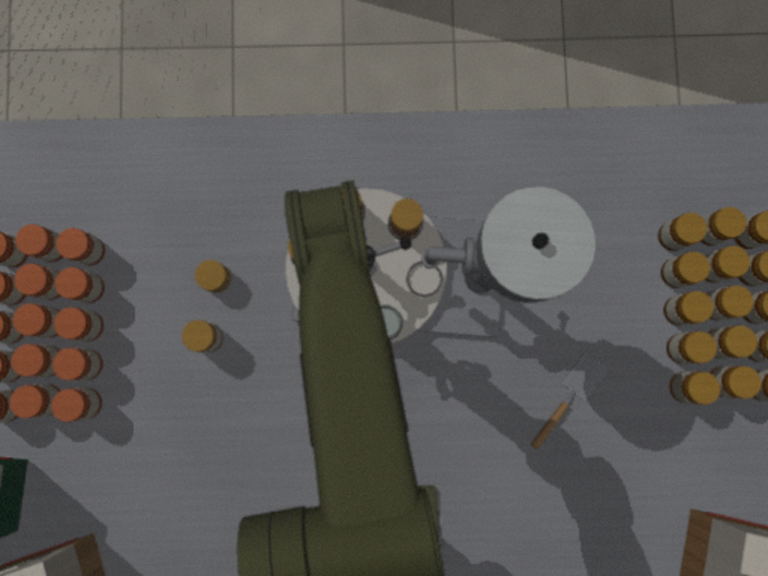

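```bash
python3 -m creep '5 -9 0 0 -1;0 0 40 0 -1;0 0 0 0 -1;0 0 0 0 -1';  python3 -m creep '0 0 25 0 -1;0 0 15 0 -1;0 0 0 0 -1;0 0 0 0 -1'
```

```text
t: 3.42
tool_pos: [0.5423, 0.0909, 0.2082]
tcp_rot: [[0.907, 0.422, 0.003], [0.422, -0.907, 0.001], [0.002, 0.001, -1.0]]
contact_force: [0.8, -0.2, -0.5]
finger_gap: 0.0001
t: 3.92
tool_pos: [0.5419, 0.0905, 0.1672]
tcp_rot: [[0.907, 0.421, 0.001], [0.421, -0.907, 0.0], [0.001, 0.0, -1.0]]
contact_force: [0.8, 0.5, 0.3]
finger_gap: 0.0002
```

```bash
cat > plan.py <<'E'
import numpy as np,sys
c=np.array([.5815,.0388]);X=np.array([.907,.421]);Y=np.array([.421,-.907])
def fp(th,r=.05,side=1):
    t=np.radians(th);u=np.array([np.cos(t),np.sin(t)]);n=side*np.array([-u[1],u[0]])
    d=.007+.0145*abs(n@Y)+.011*abs(n@X);return c+r*u-d*n
if __name__=='__main__':
    p=np.array([float(sys.argv[1]),float(sys.argv[2])])
    for th in map(float,sys.argv[3:]):
        q=fp(th);v=(q-p)*1e3;print(th,q.round(4),'tool',(v@X).round(1),(v@Y).round(1));p=q
E
python3 plan.py .5419 .0905 160 167 172 177 182 187 192 197 202 207 212 217 222 227 232
```

```text
160.0 [0.5431 0.0794] tool -3.6 10.5
167.0 [0.5384 0.0746] tool -6.2 2.4
172.0 [0.5355 0.0707] tool -4.3 2.3
177.0 [0.5329 0.0663] tool -4.2 2.8
182.0 [0.5307 0.0617] tool -4.0 3.3
187.0 [0.5289 0.0567] tool -3.7 3.8
192.0 [0.5277 0.0515] tool -3.3 4.2
197.0 [0.527  0.0461] tool -2.9 4.6
202.0 [0.5269 0.0405] tool -2.4 5.0
207.0 [0.527  0.0356] tool -1.9 4.5
212.0 [0.527  0.0316] tool -1.7 3.7
217.0 [0.5274 0.0275] tool -1.4 3.9
222.0 [0.5282 0.0232] tool -1.1 4.2
227.0 [0.5294 0.019 ] tool -0.7 4.4
232.0 [0.5311 0.0147] tool -0.3 4.6
```

```bash
python3 -m creep '0 0 5 0 -1;-3.5 10.5 0 0 -1;-6 2.5 0 0 -1;-4.5 2.5 0 0 -1;-4 3 0 0 -1';  python3 -m creep '-4 3.5 0 0 -1;-3.5 4 0 0 -1;-3.5 4 0 0 -1;-3 4.5 0 0 -1;0 0 0 0 -1'; python3 - <<'E'
from h import *
snap('side','s3.png',(165,110,325,250),5)
E
```

```text
t: 4.55
tool_pos: [0.535, 0.069, 0.1619]
tcp_rot: [[0.906, 0.422, 0.005], [0.422, -0.906, 0.008], [0.008, -0.005, -1.0]]
contact_force: [6.2, 11.4, -5.0]
finger_gap: 0.0
t: 5.18
tool_pos: [0.5261, 0.0447, 0.1613]
tcp_rot: [[0.907, 0.42, -0.001], [0.42, -0.907, -0.001], [-0.002, 0.001, -1.0]]
contact_force: [0.8, 0.2, -0.6]
finger_gap: 0.0003
```

View pics/s3.png

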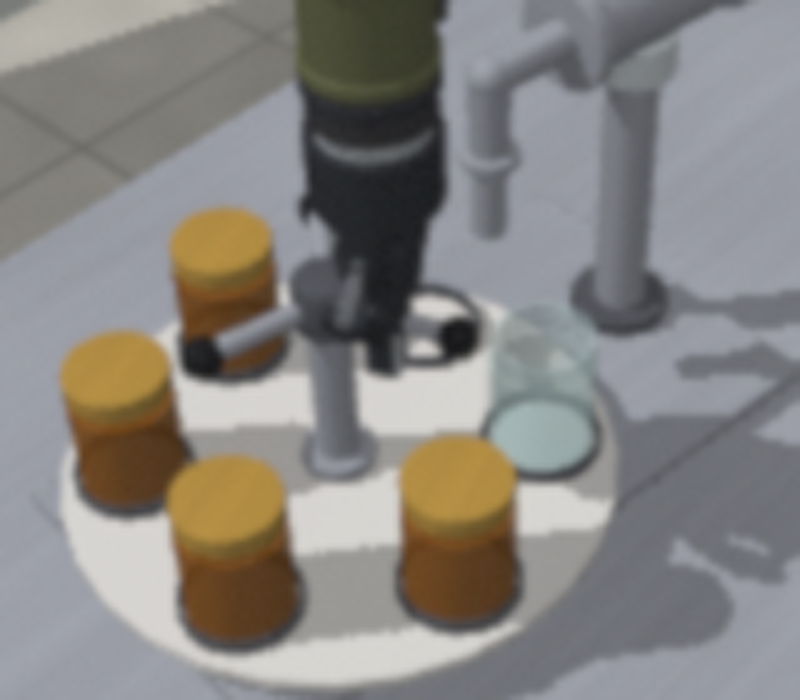

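The side picture shows the carousel turning anticlockwise, with the pushed ball at crop (458,338) and another at (203,355). The jars are upright.

```bash
cat > ang.py <<'E'
from h import *
import sys
S=lambda a:(np.array(a,float)+.5)/5-.5+[165,110]
a=np.array(list(map(float,sys.argv[1:]))).reshape(-1,2)
B=unproj('side',S(a),.18);d=B[:,:2]-np.array([.583,.0397]);print(B.round(4),np.degrees(np.arctan2(d[:,1],d[:,0]))%360,np.hypot(*d.T))
E
python3 ang.py 458 338 203 355; python3 plan.py .5261 .0447 206 211 216 221 226 230
```

```text
[[0.5006 0.0144 0.18  ]
 [0.6005 0.121  0.18  ]] [197.04724596  77.87261725] [0.08615417 0.08310949]
206.0 [0.527  0.0364] tool -2.6 7.9
211.0 [0.527  0.0324] tool -1.7 3.6
216.0 [0.5273 0.0283] tool -1.4 3.9
221.0 [0.528  0.0241] tool -1.1 4.1
226.0 [0.5292 0.0198] tool -0.8 4.3
230.0 [0.5304 0.0164] tool -0.3 3.6
```

```bash
python3 -m creep '-1.5 4 0 0 -1;-1 4 0 0 -1;-1.5 4 0 0 -1;-1.5 4 0 0 -1;-1 4 0 0 -1';  python3 -m creep '-0.5 4 0 0 -1;-0.5 1.5 0 0 -1;0 0 0 0 -1;0 0 0 0 -1'; python3 - <<'E'
from h import *
snap('side','s4.png',(165,110,325,250),5)
E
```

```text
t: 5.85
tool_pos: [0.5291, 0.0264, 0.1611]
tcp_rot: [[0.906, 0.422, -0.001], [0.422, -0.906, 0.004], [0.001, -0.004, -1.0]]
contact_force: [0.6, 6.1, -0.4]
finger_gap: 0.0002
t: 6.35
tool_pos: [0.5304, 0.019, 0.1612]
tcp_rot: [[0.907, 0.421, -0.001], [0.421, -0.907, -0.001], [-0.001, 0.0, -1.0]]
contact_force: [-0.5, 0.4, -0.8]
finger_gap: 0.0006
```

View pics/s4.png

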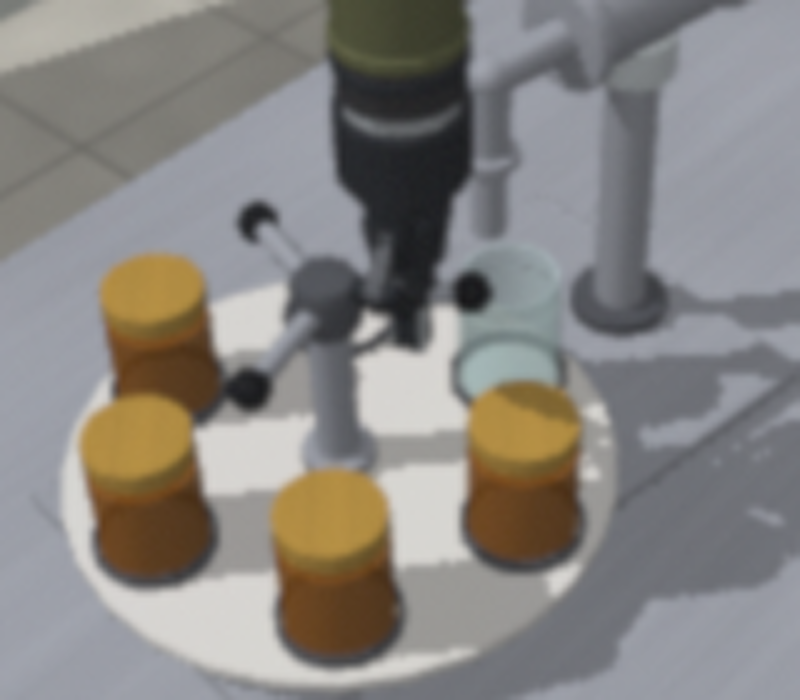

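```bash
python3 ang.py 470 292 249 388 258 221;  python3 - <<'E'
from h import *
S=lambda a:(np.array(a,float)+.5)/5-.5+[165,110]
c=[.583,.0397]
for nm,p,z in(('lids',[(153,292),(137,438),(331,515),(525,426)],.139),('nozzle',[(489,230)],.16),('mouth',[(510,273)],.136)):
    B=unproj('side',S(p),z);d=B[:,:2]-c;print(nm,B.round(4),np.degrees(np.arctan2(d[:,1],d[:,0]))%360,np.hypot(*d.T))
E
python3 plan.py .5304 .019 224 226 229 230 231 232 233
```

```text
[[ 0.5219 -0.0197  0.18  ]
 [ 0.5611  0.122   0.18  ]
 [ 0.664   0.0173  0.18  ]] [224.18664432 104.88934884 344.55287372] [0.08522934 0.08520208 0.08408145]
lids [[0.7021 0.0767 0.139 ]
 [0.613  0.167  0.139 ]
 [0.4873 0.1347 0.139 ]
 [0.4515 0.0119 0.139 ]] [ 17.27792589  76.73915119 135.20513094 191.94268874] [0.12470452 0.13080044 0.13488128 0.13439025]
nozzle [[ 0.567 -0.088  0.16 ]] [262.86345229] [0.12866474]
mouth [[ 0.5481 -0.0866  0.136 ]] [254.56449] [0.13100897]
224.0 [0.5287 0.0215] tool -0.5 -3.0
226.0 [0.5292 0.0198] tool -0.3 1.8
229.0 [0.53   0.0173] tool -0.3 2.7
230.0 [0.5304 0.0164] tool -0.1 0.9
231.0 [0.5307 0.0156] tool -0.0 0.9
232.0 [0.5311 0.0147] tool -0.0 0.9
233.0 [0.5315 0.0139] tool -0.0 0.9
```

The picture puts the balls at (470,292), (249,388) and (258,221), so the carousel stands about 8.7° short of the nozzle.

```bash
python3 -m creep '0 2.5 0 0 -1;0 2.5 0 0 -1;0 2.5 0 0 -1;0 0 0 0 -1;0 0 0 0 -1'; python3 - <<'E'
from h import *
snap('side','s5.png',(165,110,325,250),5)
E
```

```text
t: 7.02
tool_pos: [0.5339, 0.0123, 0.1613]
tcp_rot: [[0.907, 0.421, 0.0], [0.421, -0.907, -0.001], [-0.0, 0.001, -1.0]]
contact_force: [0.4, 2.2, -1.4]
finger_gap: -0.0
```

View pics/s5.png

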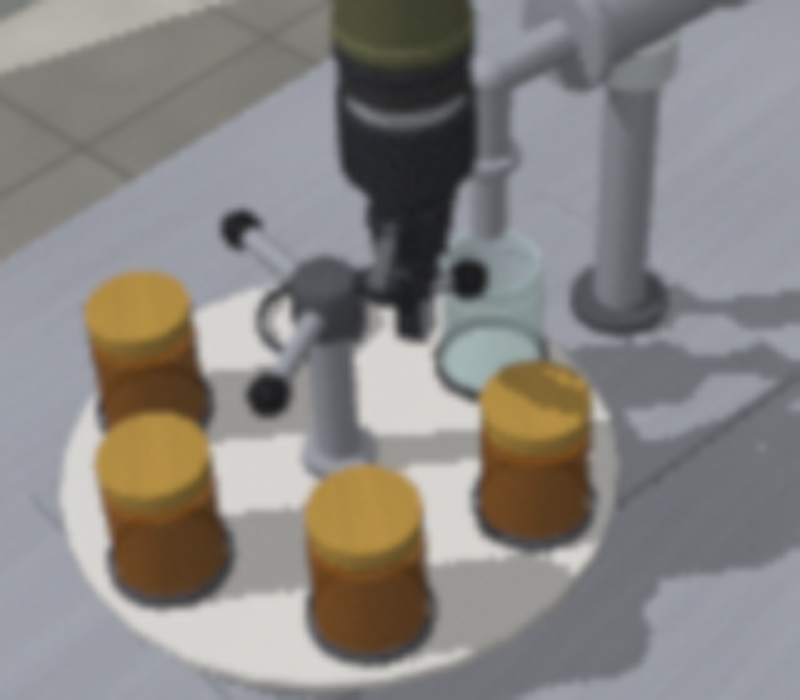

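```bash
python3 ang.py 468 279 269 396 241 229; python3 - <<'E'
from h import *
print((proj('side',[[.567,-.088,.16],[.567,-.088,.136],[.567,-.088,.054]])-[165,110])*5)
E
```

```text
[[ 0.5305 -0.0276  0.18  ]
 [ 0.5481  0.119   0.18  ]
 [ 0.6663  0.0295  0.18  ]] [232.03696198 113.75724703 353.03255832] [0.08533628 0.08667853 0.08394606]
[[487.05211571 227.985752  ]
 [487.05088704 257.06902674]
 [487.0417334  350.43426775]]
```

Balls at (468,279), (269,396) and (241,229) put the spoke at about 232.9° and the jar mouth at about 262.9°. The nozzle is at about 263°, and in the picture it stands over the jar mouth at (494,262). I'll back the finger off, rise and check from both cameras.

```bash
python3 -m creep '0 -6 0 0 -1;-2 -8 0 0 -1;0 0 -40 0 -1;0 0 -55 0 -1;0 0 -55 0 -1' && python3 -m creep '-45 -20 -20 0 -1;-45 -20 0 0 -1;-45 -20 0 0 -1;-45 -20 0 0 -1;0 0 0 0 -1'; python3 -m creep '-20 -30 0 0 -1;-20 -40 0 0 -1;-20 -40 0 0 -1;0 -40 0 0 -1;0 0 0 0 -1';python3 - <<'E'
from h import *
snap('top','t6.png',(180,115,330,240),5)
snap('side','s6.png',(165,110,325,250),5)
E
```

```text
t: 7.7
tool_pos: [0.5256, 0.0246, 0.3129]
tcp_rot: [[0.907, 0.421, -0.0], [0.421, -0.907, -0.0], [-0.0, 0.0, -1.0]]
contact_force: [0.5, 0.2, -0.3]
finger_gap: 0.0004
t: 8.32
tool_pos: [0.3257, 0.0211, 0.3317]
tcp_rot: [[0.907, 0.422, 0.0], [0.422, -0.907, -0.0], [0.0, 0.0, -1.0]]
contact_force: [0.2, -0.3, 0.3]
finger_gap: -0.0002
t: 8.95
tool_pos: [0.2213, 0.1135, 0.3315]
tcp_rot: [[0.899, 0.437, -0.006], [0.437, -0.899, 0.016], [0.001, -0.018, -1.0]]
contact_force: [-0.0, 0.5, 0.4]
finger_gap: 0.0
```

View pics/t6.png

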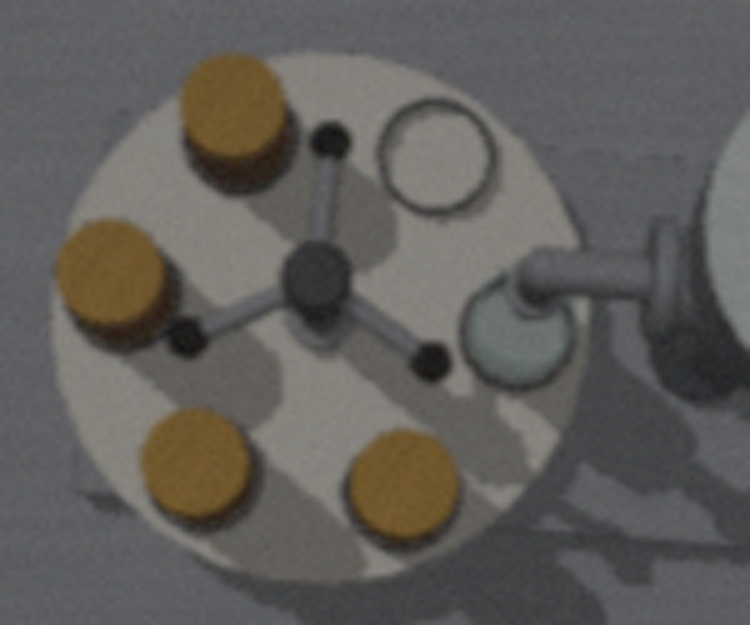

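View pics/s6.png

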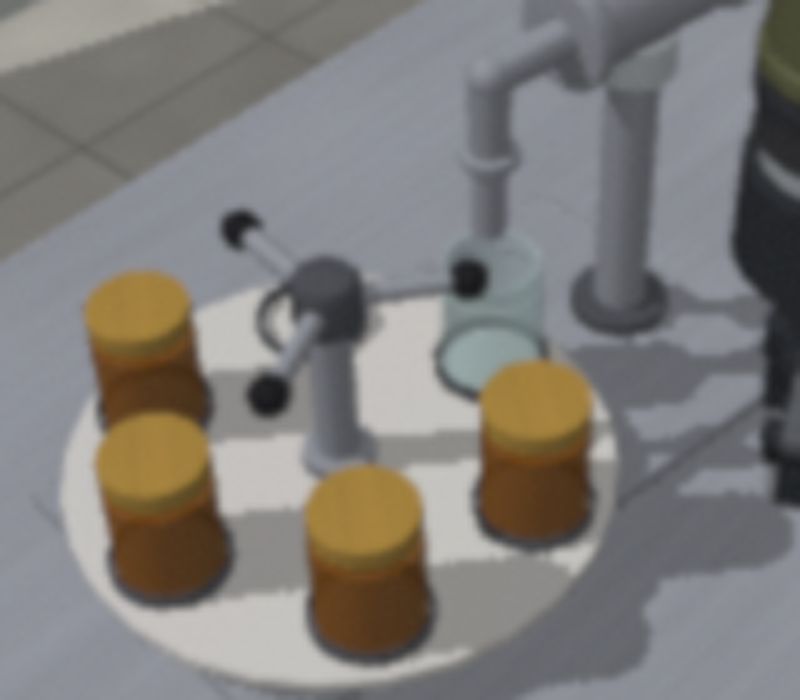

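```bash
python3 - <<'E'
from h import *
T=lambda a:(np.array(a,float)+.5)/5-.5+[180,115]
c=np.array([.5806,.0379])
def f(nm,p,z):
    B=unproj('top',T(p),z);d=B[:,:2]-c;print(nm,B.round(4).tolist(),(np.degrees(np.arctan2(d[:,1],d[:,0]))%360).round(1),np.hypot(*d.T).round(4))
f('ball',[(330,141),(188,337),(431,361)],.18)
f('lid',[(234,104),(111,269),(196,461),(404,482)],.139)
f('nest',[(517,331)],.05)
f('pipe axis near nozzle',[(535,272),(640,276)],.275)
f('collar',[(530,287)],.22)
for a in(262,263,264,265,266):
    n=np.radians(a);p=c+.13*np.array([np.cos(n),np.sin(n)])
    q=proj('top',[[*p,.275],[*p,.22],[*p,.16],[*(c+.2*np.array([np.cos(n),np.sin(n)])),.275]]);print(a,((q-[180,115]+.5)*5-.5).round(0).tolist())
E
```

```text
ball [[0.6654, 0.0281, 0.18], [0.5475, 0.116, 0.18], [0.5295, -0.0293, 0.18]] [353.4 112.9 232.7] [0.0854 0.0848 0.0845]
lid [[0.7, 0.0878, 0.139], [0.5973, 0.1659, 0.139], [0.4765, 0.1152, 0.139], [0.4605, -0.0121, 0.139]] [ 22.7  82.6 143.4 202.6] [0.1294 0.1291 0.1297 0.1301]
nest [[0.5654, -0.091, 0.05]] [263.3] [0.1298]
pipe axis near nozzle [[0.5657, -0.0857, 0.275], [0.562, -0.1445, 0.275]] [263.1 264.2] [0.1245 0.1834]
collar [[0.5663, -0.087, 0.22]] [263.5] [0.1257]
262 [[544.0, 277.0], [537.0, 293.0], [529.0, 309.0], [668.0, 292.0]]
263 [[545.0, 273.0], [537.0, 289.0], [530.0, 306.0], [669.0, 285.0]]
264 [[545.0, 269.0], [537.0, 286.0], [530.0, 302.0], [670.0, 279.0]]
265 [[545.0, 265.0], [538.0, 282.0], [530.0, 298.0], [670.0, 273.0]]
266 [[545.0, 261.0], [538.0, 278.0], [530.0, 295.0], [670.0, 267.0]]
```

The top picture has the nest under the nozzle at (517,331), which is 263.3°, and the spokes put the jar at 263.0°. The nozzle and its pipe read 263–264°. That leaves an error of about 2–3 mm, all jars are upright, and the arm is clear.

```bash
python3 -m creep '0 0 0 0 -1;0 0 0 0 -1'; python3 - <<'E'
from h import *
print(np.abs(manip.get_obs()['dq']).max());print(manip.sign_off())
E
```

```text
t: 9.3
tool_pos: [0.2213, 0.1124, 0.3312]
tcp_rot: [[0.901, 0.433, -0.008], [0.433, -0.901, 0.016], [-0.0, -0.018, -1.0]]
contact_force: [0.7, -0.5, -0.3]
finger_gap: 0.0001
0.13362405527500898
the job is handed in; nothing more can be done
None
```

The empty jar now stands under the filling nozzle. I pushed one spoke of the star handle with the shut fingertips, turning the carousel about 66° anticlockwise. I then took the finger away and handed the job in at about 9.3 s.

- **Position:** both cameras put the jar at about 263.0° around the axis (263.3° from its nest). The nozzle and its pipe read 262.9–264.2°, so the jar should be about 2–3 mm off, against the 12 mm allowed. The base of the nozzle post had read 265° earlier, but that reading was rougher; even if it is right, the jar would be about 5 mm off.
- **Jars:** all five looked upright in their nests in the last pictures. The fingertips stayed about 20 mm above the lids throughout.
- **Forces:** the highest tool force I read between moves was about 14 N, early in the push. The force reading was near zero at the end, with the arm well clear.
- **Not checked:** I did not measure the spare jar, lid stack and spatula again after the push. The finger stayed above the carousel while it was low, and no path went near them.

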